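Key on the marking station and hold a bud vase pressed in its V cradle

TASK

Switch on the marking station: take the key out of its wooden stand, push it fully home in the key switch and turn it clockwise (seen from above) to its stop, leaving it in there. Then lay the ceramic bud vase in the station's sprung V cradle, foot towards the marking head and the middle of its barrel over the middle of the cradle, and press it gently but firmly down so that it bears on both faces of the V and the cradle sinks close to the bottom of its travel. The program finishes while still holding the vase pressed down like that, with the pots and the cup around left alone.

Things in the scene. Friction and masses are not known exactly. Their poses are not given: they have to be found in the camera images.
- key: Plain steel key standing upright in the slot of its stand. Origin: middle of the blade's tip (lower end), z up along the key. Blade 16 mm (x) by 6 mm (y), from z = 0 to 34 mm; above it the flat bow, 34 mm (x) by 10 mm (y), z = 34 to 64 mm, to be pinched across y. 50 g. Symmetric under a half turn about z.
- keystand: Fixed wooden block 60 (x) by 50 (y) by 30 mm high, origin under its centre; slot in its top, long side along x, 18 by 8 mm, 22 mm deep: the key's tip rests 8 mm above the table and the key must be lifted 22 mm to come free.
- slot (a point): Centre of the slot's mouth in the round steel rotor (48 mm across, top 73 mm above the table) of the key switch, a grey box 90 x 90 x 45 mm. x along the slot's long side, z up; it turns with the rotor. Slot 18 (x) by 8 mm (y), chamfered, 22 mm deep with a flat floor: with the key home its tip is 22 mm below this point, its bow 12 mm above.
- key_switch (a joint): Angle of the rotor, rad: 0 to 1.3, growing as it turns clockwise seen from above; starts between 0 and 0.2, stop (on) at 1.3. Friction about 0.04 N m, stays where it is left. The key has about 0.12 rad of play in the slot, so it must be turned that much farther.
- vase: Glazed cream ceramic bud vase lying level on a wooden rest. Origin: middle of its straight barrel, on the axis, which is y; barrel 38 mm in diameter, 130 mm long (y = -65 to +65 mm). The flat foot is the -y end; at the +y end a narrow neck and lip, 30 mm long more. About 250 g (+-30 %). On the rest its axis is 52 mm above the table.
- rest: Fixed wooden rest under the vase: two cross boards 14 mm thick with shallow V tops, 47 mm either side of its middle along y (free gap of 80 mm between), its foot board 10 mm high; origin under its centre on the table.
- vase_foot (a point): Centre of the vase's flat foot.
- cradle_mid (a point): Middle of the aluminium V cradle of the marking station, on the line where the axis of the seated vase lies; 80 mm above the table when the cradle is up; it moves down with it. y along the V, z up. A V plate 18 mm thick is centred 46 mm either side along y, with a free gap of 74 mm between them for the fingers; 38 mm below this point a carrier bar 28 mm wide joins them.
- cradle (a joint): How far the cradle has sunk, m: 0 (up) to 0.010 (bottom stop), straight down on a spring. It needs about 3 N downward in all (vase's weight included) to begin to move and 0.9 N more for each mm, about 12 N to the stop. The cradle also floats sideways (along its x) by up to 4 mm either way on soft springs, 0.4 N/mm, which take up a small misplacement.
- ribbed_pot: Bystander: green pot, 84 mm across, 75 mm high, origin under its centre.
- bowl_pot: Bystander: pink bowl, 90 mm across, 45 mm high, origin under its centre.
- small_cup: Bystander: small blue cup, 56 mm across, 50 mm high, origin under its centre.
- station: Fixed marking station carrying the V cradle: steel base 110 mm wide, 12 mm thick, origin under the cradle's middle, y along the V. V faces at 45 degrees, on the +x side (cradle_c3, c4) and the -x side (c5, c6); the V is 59 mm wide at its top, 83 mm above the table. The marking head, a grey box with a black round nose, stands at the -y end, top at 115 mm, nose 117 mm from the origin.
Mind the look-alikes: they are no part of the job. What is shaped like the vase but green or purple is not meant.

How it is judged:
By the outcome, as a careful person would: the job done as asked, in the order asked, and still so for the second after the job is handed in, while the arm keeps its last pose, push and grip.
It also fails if it takes over 58 s, if anything falls off the work surface, if the arm or the gripper's body presses on something with over 40 N, if the wrist force passes 120 N, or if a joint passes its speed limit or range.

ROBOT

A 7-joint arm with a two-finger parallel gripper is mounted at the origin on the work surface. World frame = base frame: x ahead of the robot, y to its left, z up, the work surface at z = 0. Lengths are in m, angles in rad, forces in N, time in s.
With the tool pointing down it reaches from about 0.4 to 0.875 m from the base axis. Payload 19.3 kg.
Tool frame: the origin (TCP) lies at the very end of the fingers, on their centre line; the grasp point (between the pads) lies 19 mm behind it; z points along the fingers, y is the line along which they close (so a half turn about z gives the same grasp; the last joint's range is limited). The gripper opens to 85 mm and grips with 20 to 120 N. Pads are 22 mm wide; open, the fingers measure 114 mm over their backs; the gripper's body (76 mm by 85 mm) begins 54 mm behind the grasp point. The pads swing forward as they close: fully open they stand 13 mm farther back than shut.
Start: joints at [-1.286, 0.521, -0.036, 1.599, 0.021, 1.021, -0.113], TCP at [0.217, 0.586, 0.231] pointing down, gripper open.
Joint ranges: [-2.91, 2.91], [-0.3, 2.13], [-1.5, 1.42], [0.17, 2.43], [-1.26, 4.41], [0.16, 1.93], [-2.52, 2.52]. Speed limits (rad/s): [1.89, 1.89, 2.39, 2.39, 3.01, 3.01, 3.01].

INTERFACE

Orientations are given as [roll, pitch, yaw] about the fixed x, y, z axes, in that order (R = Rz(yaw) Ry(pitch) Rx(roll)).
In Python, from workcell import monitor, optics, job_done gives the robot as it stands.
- The arm moves only by the shell command python3 -m handwheel 'ROWS' [FORCE]. ROWS is JSON, a list of rows, each an object of numbers: "dx", "dy", "dz": the shift along the tool's x, y, z in cm; "wx", "wy", "wz": the turn, a rotation vector about the tool's x, y, z in rad; "claw": the opening in per cent of the stroke, from 0 (shut) to 100 (fully open). A call has 1 to 8 rows; each row shifts and turns the commanded pose from where the row before left it, along the tool's axes as they then stand; what a row does not reach is not made up. A row lasts 1/8 s, in which the tool goes at most 62.5 mm and 10.7 degrees, less where a joint would pass 70% of its speed; a pose out of reach is approached as far as the arm can. A call with a gripper value outside its range is refused whole. The fingers move at their own pace and stop on an object; FORCE is the grip in N (left out, the last holds). Time passes only in rows, so rows that do not move let the fingers close. It gives the time, the measured TCP pose, the force, the opening and the grip force at its end, in the units of the state.
- monitor.observe(): the state, without advancing time (a new reading comes with each control period).
- optics.grab_frame(name): name is "scene" or "top"; returns a dict with "frame" (420x560x3 uint8, blue, green, red), "fovy" (degrees; the focal length in pixels is half the picture's height over the tangent of half this angle, whatever the lens; pixels are square), "cx", "cy" (the principal point, pixels), "R" (3x3) and "t" (3): a world point X has camera coordinates R X + t. Camera axes: x right, y down, z forward; pixel columns grow to the right and rows downward; lengths in m; the calibration is good to about 2 mm. A picture is of the moment at which its call begins. There is no depth.
- job_done(): hands the job in; it is judged then, once.
Trained networks look in the newest picture that a camera, given by its name, has taken for a name from the list of things; names that differ only in an ending like _2 or _b are one class to them, and where a whole thing is asked for, a point or a joint stands for the part that bears it (a point fixed in the world has none). Each returns a list of dicts, best first, with "p" (0 to 1); they miss things now and then, are a little off and sometimes report something else, mostly with a low value. They report only what shows in the picture. A call takes as long as a camera call. They do not tell look-alikes from the thing itself.
- optics.masks_of(name, camera): "region" (420x560 bool, what is visible of it) and "rect" ([left, top, width, height] in pixels, round what is visible of it).
The state is a dict: "clock": time; "qpos": joint angles; "qd": joint speeds; "joint_efforts": joint torques, N m; "position": TCP position; "tool_rot": TCP orientation; "force": force on the tool from outside, world axes, zero at the start; "moment": the same for the moment, N m; "grip_width": finger opening in m; "finger_force": force on a finger pad.
Only numpy, scipy, OpenCV 4.12 (cv2) and the standard library are available. Lean on these libraries where they do the work, as an engineer would, in place of code of your own. Each camera call takes 0.05 s, during which the arm holds its last target. There are 200 camera calls.

## Working session

There is one attempt and no reset: what is moved stays moved. The work goes in short steps, Python scripts to look and compute and a shell command to move; the robot and the scene stay as the last step left them, time stands still between calls to the robot, and variables do not carry over. Pictures are saved under pics/ and viewed, at most 10 in all, crops included, and the job is handed in when it is done.

```bash
mkdir -p pics; ls; cat > h.py <<'E'
import numpy as np, cv2
from workcell import monitor, optics, job_done
def cam(n):
    f=optics.grab_frame(n); f['f']=f['frame'].shape[0]/2/np.tan(np.radians(f['fovy'])/2)
    f['R']=np.array(f['R']); f['t']=np.array(f['t']); return f
def back(f,px,z):
    px=np.atleast_2d(px).astype(float)
    d=np.c_[(px[:,0]-f['cx'])/f['f'],(px[:,1]-f['cy'])/f['f'],np.ones(len(px))]@f['R']
    o=-f['R'].T@f['t']; return o+d*((z-o[2])/d[:,2])[:,None]
def proj(f,X):
    c=np.atleast_2d(X)@f['R'].T+f['t']; return np.c_[f['f']*c[:,0]/c[:,2]+f['cx'],f['f']*c[:,1]/c[:,2]+f['cy']]
E
python3 - <<'E'
from h import *
np.set_printoptions(precision=3,suppress=True)
for n in('top','scene'):
    f=cam(n); cv2.imwrite(f'pics/{n}0.png',f['frame']); print(n,f['fovy'],-f['R'].T@f['t'],f['R'][2],f['cx'],f['cy'])
    for k in['key','keystand','slot','vase','rest','station','cradle_mid','ribbed_pot','bowl_pot','small_cup']:
        for m in optics.masks_of(k,n)[:3]:
            ys,xs=np.nonzero(m['region']); print(k,round(m['p'],2),m['rect'],(xs.mean().round(1),ys.mean().round(1)) if len(xs) else '')
print(monitor.observe())
E
```

```text
pics
top 47.45916487879854 [0.486 0.009 1.002] [ 0.097 -0.008 -0.995] 273.5505326521333 208.54553178743555
key 0.59 [124.2, 243.3, 10.9, 13.5] (np.float64(129.0), np.float64(249.9))
key 0.54 [208.0, 200.5, 85.5, 18.9] (np.float64(249.9), np.float64(208.5))
keystand 0.79 [120.8, 235.3, 28.7, 30.9] (np.float64(134.5), np.float64(250.6))
slot 0.69 [135.0, 179.2, 24.1, 27.5] (np.float64(147.1), np.float64(194.2))
vase 0.93 [207.4, 199.7, 84.5, 16.6] (np.float64(249.8), np.float64(208.5))
vase 0.86 [181.3, 241.1, 44.0, 78.1] (np.float64(204.6), np.float64(277.2))
vase 0.84 [111.2, 91.1, 83.1, 29.7] (np.float64(149.5), np.float64(107.4))
rest 0.78 [234.6, 191.8, 49.8, 35.7] (np.float64(257.3), np.float64(215.4))
station 0.57 [359.3, 192.3, 169.3, 52.6] (np.float64(434.9), np.float64(219.7))
cradle_mid 0.94 [372.3, 197.2, 61.9, 38.1] (np.float64(403.3), np.float64(217.4))
cradle_mid 0.43 [134.0, 179.7, 27.6, 25.4] (np.float64(147.0), np.float64(193.7))
cradle_mid 0.25 [208.0, 198.1, 84.8, 23.8] (np.float64(250.0), np.float64(208.5))
ribbed_pot 0.56 [204.5, 118.6, 43.3, 44.0] (np.float64(225
[... 1319 characters left out ...]
18.9, 255.0, 17.5, 25.7] (np.float64(425.4), np.float64(267.1))
bowl_pot 0.88 [182.1, 221.5, 50.5, 39.0] (np.float64(208.7), np.float64(238.3))
small_cup 0.82 [344.4, 170.9, 24.5, 33.2] (np.float64(357.2), np.float64(187.2))
{'clock': 1.1, 'qpos': array([-1.286,  0.521, -0.036,  1.599,  0.021,  1.021, -0.113]), 'qd': array([-0.001, -0.   ,  0.   , -0.   ,  0.   , -0.001, -0.   ]), 'joint_efforts': array([ -0.001, -92.687,   1.978, -37.026,   0.018,   0.002,   0.   ]), 'position': array([0.217, 0.586, 0.231]), 'tool_rot': array([ 3.142, -0.   ,  2.787]), 'force': array([-0.357,  0.393,  0.129]), 'moment': array([-0.038, -0.022, -0.04 ]), 'finger_force': 0.0, 'grip_width': 0.08531425405944101}
```

View pics/top0.png

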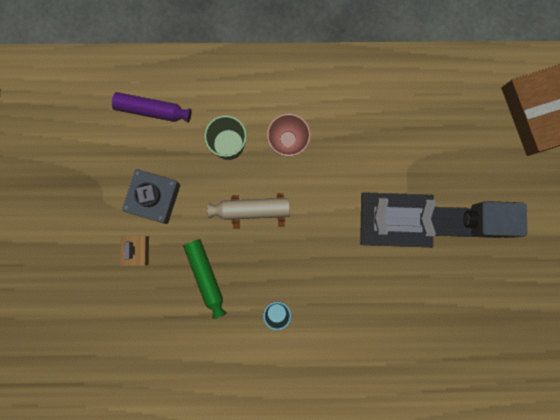

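View pics/scene0.png

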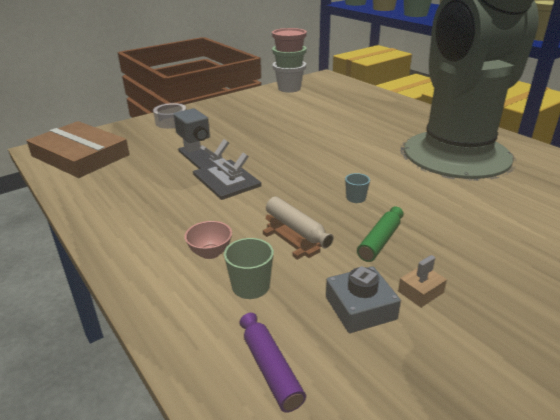

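The top view shows the key and stand at (129,250), the switch at (147,194), the cream vase at (250,208) with its neck to the left, and the cradle at (403,217) with the marking head on the right. The green and purple vases are decoys.

```bash
python3 - <<'E'
from h import *
np.set_printoptions(precision=4,suppress=True)
f=cam('top');s=cam('scene')
def crop(f,x,y,w,h,k): return cv2.resize(f['frame'][y:y+h,x:x+w],None,fx=k,fy=k,interpolation=cv2.INTER_CUBIC)
a=crop(f,110,160,80,110,5); b=crop(s,320,245,130,90,3)   # 400x550 , 390x270
c=crop(f,355,185,97,70,4) # 388x280
im=np.zeros((550,790,3),np.uint8); im[:,:400]=a; im[:270,400:790]=b; im[270:550,400:788]=c
cv2.imwrite('pics/c1.png',im)
def rect(n,cm,z,i=0):
    ff=f if cm=='top' else s
    m=optics.masks_of(n,cm)[i]; 
    c=max(cv2.findContours(m['region'].astype(np.uint8),0,1)[0],key=cv2.contourArea)
    W=back(ff,c[:,0,:],z)[:,:2]
    r=cv2.minAreaRect((W*1000).astype(np.float32)); print(n,cm,z,r)
    M=cv2.moments(c); print('  centroid',back(ff,[M['m10']/M['m00'],M['m01']/M['m00']],z))
rect('vase','top',.052);rect('key','top',.072);rect('keystand','top',.030);rect('slot','top',.073);rect('cradle_mid','top',.083)
rect('rest','top',.04);rect('vase','scene',.052,1);rect('slot','scene',.073);rect('key','scene',.055)
rect('ribbed_pot','top',.075);rect('small_cup','top',.05)
E
```

```text
vase top 0.052 ((787.46337890625, 249.8133087158203), (164.93179321289062, 40.17885971069336), 79.15707397460938)
  centroid [[0.7874 0.2533 0.052 ]]
key top 0.072 ((497.8405456542969, 282.3428649902344), (31.225679397583008, 19.318574905395508), 1.3009971380233765)
  centroid [[0.4974 0.283  0.072 ]]
keystand top 0.03 ((497.5899963378906, 284.605712890625), (59.1428337097168, 56.596038818359375), 1.0224252939224243)
  centroid [[0.4977 0.2842 0.03  ]]
slot top 0.073 ((605.8570556640625, 248.95687866210938), (48.89131164550781, 46.3532829284668), 56.0397834777832)
  centroid [[0.6062 0.2489 0.073 ]]
cradle_mid top 0.083 ((558.3771362304688, -249.35118103027344), (118.39295196533203, 68.3255615234375), 87.25623321533203)
  centroid [[ 0.5562 -0.2504  0.083 ]]
rest top 0.04 ((549.8143920898438, 78.60049438476562), (14.117798805236816, 18.23279571533203), 89.96322631835938)
  centroid [[0.5503 0.0784 0.04  ]]
vase scene 0.052 ((811.6423950195312, 278.29437255859375), (173.54441833496094, 38.032501220703125), 78.33656311035156)
  centroid [[0.8148 0.2927 0.052 ]]
slot scene 0.073 ((621.5499877929688, 264.6851806640625), (69.67059326171875, 45.306739807128906), 43.30954360961914)
  centroid [[0.6227 0.2661 0.073 ]]
key scene 0.055 ((500.1091003417969, 288.94720458984375), (72.99899291992188, 23.450359344482422), 29.766311645507812)
  centroid [[0.5    0.2897 0.055 ]]
ribbed_pot top 0.075 ((719.1658325195312, 96.87841796875), (79.16868591308594, 88.80500030517578), 89.8932876586914)
  centroid [[0.7193 0.0963 0.075 ]]
small_cup top 0.05 ((367.9972229003906, -2.458620071411133), (52.95315933227539, 52.03581619262695), 89.50011444091797)
  centroid [[ 0.368  -0.0028  0.05  ]]
```

View pics/c1.png

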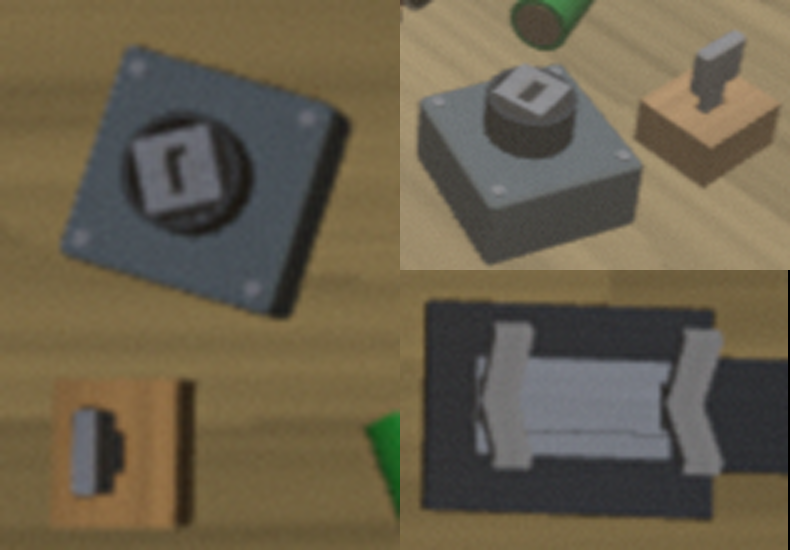

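The crop shows the bow top at about px (127.2,250.3) and the rotor plate centred at px (145.0,193.6) with the slot tilted about 11° left. The V plates are centred at about px (383.3,216.5) and (431,218.2).

```bash
python3 - <<'E'
from h import *
np.set_printoptions(precision=4,suppress=True)
f=cam('top');s=cam('scene')
C=lambda x,y:[(x+.5)/5-.5+110,(y+.5)/5-.5+160]
D=lambda x,y:[355+(x-399.5)/4-.5,185+(y-269.5)/4-.5]
kb=back(f,[C(73,408),C(101,408),C(101,495),C(73,495)],.072); print('bow',kb.mean(0),kb)
st=back(f,[C(50,378),C(178,378),C(178,526),C(50,526)],.03); print('stand',st.mean(0))
pl=back(f,[C(130,138),C(210,123),C(222,203),C(145,217)],.073); print('plate',pl.mean(0),pl,'yaws',[np.arctan2(*(pl[i]-pl[j])[[1,0]]) for i,j in((0,3),(1,2))],[np.arctan2(*(pl[i]-pl[j])[[0,1]]) for i,j in((0,1),(3,2))])
L=back(f,[D(493,322),D(533,322),D(533,468),D(493,470)],.083);R=back(f,[D(685,330),D(722,333),D(720,475),D(688,473)],.083)
l,r=L.mean(0),R.mean(0);print('cradle',(l+r)/2,np.linalg.norm(l-r),'yaw',np.arctan2(-(l-r)[0],(l-r)[1]))
for cm,ff in(('top',f),('scene',s)):
  for m in optics.masks_of('vase',cm):
    ys,xs=np.nonzero(m['region']); col=ff['frame'][ys,xs].mean(0)
    c=max(cv2.findContours(m['region'].astype(np.uint8),0,1)[0],key=cv2.contourArea)
    W=back(ff,c[:,0,:],.052)[:,:2]*1000
    rr=cv2.minAreaRect(W.astype(np.float32));print(cm,col,rr[0],rr[1],rr[2],'ylo/hi',W[:,1].min(),W[:,1].max())
# project estimates into scene for cross-check
k=kb.mean(0);p=pl.mean(0);print('scene pred: bowtop',proj(s,[k[0],k[1],.072]),'slot',proj(s,p),'cradle',proj(s,(l+r)/2))
E
```

```text
bow [0.498  0.2862 0.072 ] [[0.5148 0.292  0.072 ]
 [0.5148 0.2812 0.072 ]
 [0.4812 0.2804 0.072 ]
 [0.4813 0.2912 0.072 ]]
stand [0.4983 0.2878 0.03  ]
plate [0.6074 0.2533 0.073 ] [[0.6202 0.2718 0.073 ]
 [0.626  0.2406 0.073 ]
 [0.5944 0.2354 0.073 ]
 [0.5891 0.2653 0.073 ]] yaws [np.float64(0.20492061028042732), np.float64(0.16373346287833881)] [np.float64(-0.18163946611270232), np.float64(-0.1751966588941813)]
cradle [ 0.5574 -0.2554  0.083 ] 0.0923705731193349 yaw -0.045275887766652916
top [35.2927 94.4739 32.2087] (440.55035400390625, 138.115234375) (158.93138122558594, 37.45085525512695) 20.872472763061523 ylo/hi 98.23620399809147 181.65687403977498
top [92.2755 39.0465 75.2382] (786.9156494140625, 249.68740844726562) (165.6475830078125, 40.70395278930664) 77.9306411743164 ylo/hi 170.2086132299048 329.5842708386362
top [112.3071 130.2558 138.5547] (578.727783203125, 52.899410247802734) (38.21968078613281, 163.68112182617188) 2.1148557662963867 ylo/hi -29.12526464686189 134.6324171081124
scene [119.482  137.291  147.3755] (577.6720581054688, 46.864540100097656) (52.174312591552734, 196.31234741210938) 1.7716628313064575 ylo/hi -51.776206044756854 145.26860140677533
scene [ 67.5834 109.1651  74.2183] (476.08917236328125, 172.29208374023438) (191.5309295654297, 38.41822052001953) 21.44011878967285 ylo/hi 127.58256179827177 220.40728671331732
scene [110.2439  68.6294 101.6877] (811.2636108398438, 277.34832763671875) (172.87258911132812, 37.37793731689453) 78.06647491455078 ylo/hi 193.34639709419065 362.32014819291095
scene pred: bowtop [[426.1741 258.0771]] slot [[364.2573 273.9297]] cradle [[223.8504 149.4792]]
```

```bash
python3 -m handwheel '[{"wz":-0.18,"claw":70},{"wz":-0.175},{"dx":-3.5,"dy":-3.7},{"dx":-3.5,"dy":-3.7},{"dx":-3.5,"dy":-3.7},{"dx":-3.5,"dy":-3.7},{"dx":-3.5,"dy":-3.7},{"dx":-3.5,"dy":-3.7}]' 30; python3 -m handwheel '[{"dx":-3.5,"dy":-3.7},{"dx":-3.5,"dy":-3.7,"dz":4},{},{}]'
```

```text
schema error: expected keys dx, dy, dz, wx, wy, wz, claw
schema error: expected keys dx, dy, dz, wx, wy, wz, claw
```

```bash
python3 -m handwheel '[{"dx":0,"dy":0,"dz":0,"wx":0,"wy":0,"wz":-0.18,"claw":70},{"dx":0,"dy":0,"dz":0,"wx":0,"wy":0,"wz":-0.175,"claw":70},{"dx":-3.5,"dy":-3.7,"dz":0,"wx":0,"wy":0,"wz":0,"claw":70},{"dx":-3.5,"dy":-3.7,"dz":0,"wx":0,"wy":0,"wz":0,"claw":70},{"dx":-3.5,"dy":-3.7,"dz":0,"wx":0,"wy":0,"wz":0,"claw":70},{"dx":-3.5,"dy":-3.7,"dz":0,"wx":0,"wy":0,"wz":0,"claw":70},{"dx":-3.5,"dy":-3.7,"dz":0,"wx":0,"wy":0,"wz":0,"claw":70},{"dx":-3.5,"dy":-3.7,"dz":0,"wx":0,"wy":0,"wz":0,"claw":70}]' 30; python3 -m handwheel '[{"dx":-3.5,"dy":-3.7,"dz":0,"wx":0,"wy":0,"wz":0,"claw":70},{"dx":-3.5,"dy":-3.7,"dz":4,"wx":0,"wy":0,"wz":0,"claw":70},{"dx":0,"dy":0,"dz":0,"wx":0,"wy":0,"wz":0,"claw":70}]'
```

```text
clock: 2.95
position: [0.4282, 0.3628, 0.2315]
tool_rot: [3.141, 0.0, -3.141]
force: [0.5, 0.7, -0.3]
grip_width: 0.0596
finger_force: 0.0
clock: 3.32
position: [0.4974, 0.2872, 0.1904]
tool_rot: [-3.138, -0.002, 3.136]
force: [-1.2, 0.6, 0.1]
grip_width: 0.0598
finger_force: 0.0
```

```bash
python3 -m handwheel '[{"dx":0,"dy":0,"dz":5,"wx":0,"wy":0,"wz":0,"claw":50},{"dx":0,"dy":0,"dz":4.5,"wx":0,"wy":0,"wz":0,"claw":40},{"dx":0,"dy":0,"dz":3.5,"wx":0,"wy":0,"wz":0,"claw":40},{"dx":0,"dy":0,"dz":1.7,"wx":0,"wy":0,"wz":0,"claw":40},{"dx":0,"dy":0,"dz":0,"wx":0,"wy":0,"wz":0,"claw":40}]' 30
python3 - <<'E'
from h import *
for n in('top','scene'):
    f=cam(n); c=f['frame'][205:295,85:195] if n=='top' else f['frame'][220:310,360:470]
    cv2.imwrite(f'pics/k_{n}.png',cv2.resize(c,None,fx=3.5,fy=3.5,interpolation=2))
a=cv2.imread('pics/k_top.png');b=cv2.imread('pics/k_scene.png');cv2.imwrite('pics/k.png',np.hstack([a,b]))
E
```

```text
clock: 3.95
position: [0.4956, 0.2916, 0.0455]
tool_rot: [-3.141, -0.001, -3.141]
force: [0.3, -0.6, -0.2]
grip_width: 0.0341
finger_force: 0.0
```

View pics/k.png

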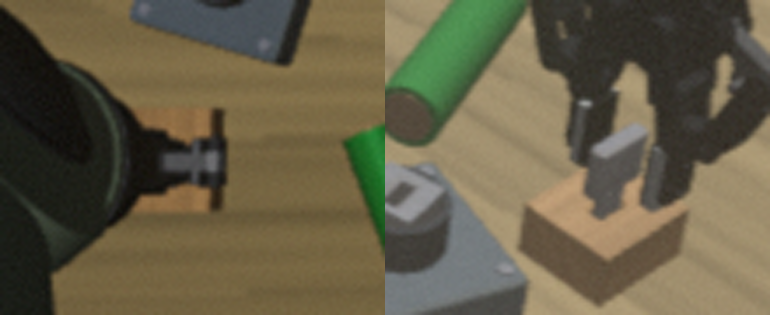

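The key's bow stands between the open pads (scene crop at (617,165)), closer to the right-hand pad. I'll shift to centre it, then close.

```bash
python3 -m handwheel '[{"dx":-0.25,"dy":-0.45,"dz":0.3,"wx":0,"wy":0,"wz":0,"claw":40},{"dx":0,"dy":0,"dz":0,"wx":0,"wy":0,"wz":0,"claw":40},{"dx":0,"dy":0,"dz":0,"wx":0,"wy":0,"wz":0,"claw":20},{"dx":0,"dy":0,"dz":0,"wx":0,"wy":0,"wz":0,"claw":0},{"dx":0,"dy":0,"dz":0,"wx":0,"wy":0,"wz":0,"claw":0},{"dx":0,"dy":0,"dz":0,"wx":0,"wy":0,"wz":0,"claw":0},{"dx":0,"dy":0,"dz":0,"wx":0,"wy":0,"wz":0,"claw":0}]' 40
```

```text
clock: 4.92
position: [0.4986, 0.287, 0.0429]
tool_rot: [3.141, 0.0, -3.141]
force: [-0.3, -1.1, 5.8]
grip_width: 0.0093
finger_force: 42.5
```

```bash
python3 -m handwheel '[{"dx":0,"dy":0,"dz":-2,"wx":0,"wy":0,"wz":0,"claw":0},{"dx":0,"dy":0,"dz":-3.2,"wx":0,"wy":0,"wz":0,"claw":0},{"dx":0,"dy":0,"dz":-3.2,"wx":0,"wy":0,"wz":0,"claw":0},{"dx":-3.7,"dy":-1.1,"dz":0,"wx":0,"wy":0,"wz":0,"claw":0},{"dx":-3.7,"dy":-1.1,"dz":0,"wx":0,"wy":0,"wz":0,"claw":0},{"dx":-3.5,"dy":-1.1,"dz":0,"wx":0,"wy":0,"wz":0,"claw":0},{"dx":0,"dy":0,"dz":0,"wx":0,"wy":0,"wz":-0.18,"claw":0},{"dx":0,"dy":0,"dz":0,"wx":0,"wy":0,"wz":0,"claw":0}]'; python3 -m handwheel '[{"dx":0,"dy":0,"dz":0,"wx":0,"wy":0,"wz":0,"claw":0}]'
python3 - <<'E'
from h import *
for n in('top','scene'):
    f=cam(n); c=f['frame'][145:245,95:195] if n=='top' else f['frame'][225:325,310:410]
    cv2.imwrite(f'pics/s_{n}.png',cv2.resize(c,None,fx=4,fy=4,interpolation=2))
a=cv2.imread('pics/s_top.png');b=cv2.imread('pics/s_scene.png');cv2.imwrite('pics/s.png',np.hstack([a,b]))
E
```

```text
clock: 5.92
position: [0.6073, 0.2537, 0.1263]
tool_rot: [3.141, -0.001, -2.962]
force: [0.1, 0.3, 0.3]
grip_width: 0.0091
finger_force: 41.6
clock: 6.05
position: [0.6071, 0.2541, 0.1266]
tool_rot: [3.141, -0.0, -2.965]
force: [-0.5, 0.5, -0.7]
grip_width: 0.0094
finger_force: 41.6
```

View pics/s.png

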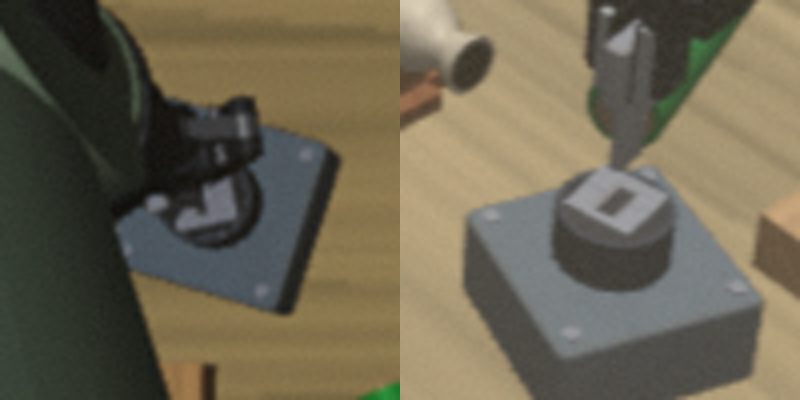

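The scene crop shows the key tip at about (620,170), directly above the slot at (619,202). I'll lower it slowly and watch the force.

```bash
python3 -m handwheel '[{"dx":0,"dy":0,"dz":1.0,"wx":0,"wy":0,"wz":0,"claw":0},{"dx":0,"dy":0,"dz":0.6,"wx":0,"wy":0,"wz":0,"claw":0},{"dx":0,"dy":0,"dz":0.3,"wx":0,"wy":0,"wz":0,"claw":0},{"dx":0,"dy":0,"dz":0.2,"wx":0,"wy":0,"wz":0,"claw":0}]'; python3 -m handwheel '[{"dx":0,"dy":0,"dz":0.2,"wx":0,"wy":0,"wz":0,"claw":0},{"dx":0,"dy":0,"dz":0.1,"wx":0,"wy":0,"wz":0,"claw":0}]'
```

```text
clock: 6.65
position: [0.6075, 0.2538, 0.1054]
tool_rot: [-3.141, -0.0, -2.962]
force: [-0.0, -1.0, 0.2]
grip_width: 0.0098
finger_force: 41.7
clock: 6.9
position: [0.6076, 0.2538, 0.1027]
tool_rot: [-3.141, 0.0, -2.962]
force: [0.0, -1.3, -0.1]
grip_width: 0.0094
finger_force: 41.7
```

```bash
python3 -m handwheel '[{"dx":0,"dy":0,"dz":0.3,"wx":0,"wy":0,"wz":0,"claw":0},{"dx":0,"dy":0,"dz":0.3,"wx":0,"wy":0,"wz":0,"claw":0},{"dx":0,"dy":0,"dz":0.3,"wx":0,"wy":0,"wz":0,"claw":0}]'; python3 -m handwheel '[{"dx":0,"dy":0,"dz":0.3,"wx":0,"wy":0,"wz":0,"claw":0},{"dx":0,"dy":0,"dz":0.3,"wx":0,"wy":0,"wz":0,"claw":0},{"dx":0,"dy":0,"dz":0.1,"wx":0,"wy":0,"wz":0,"claw":0},{"dx":0,"dy":0,"dz":0.0,"wx":0,"wy":0,"wz":0,"claw":0}]'
```

```text
clock: 7.28
position: [0.6075, 0.2538, 0.0935]
tool_rot: [-3.141, -0.0, -2.962]
force: [1.8, -2.3, 1.3]
grip_width: 0.0093
finger_force: 41.8
clock: 7.78
position: [0.6074, 0.2538, 0.0865]
tool_rot: [-3.141, -0.0, -2.961]
force: [0.9, -3.2, -2.4]
grip_width: 0.009
finger_force: 41.3
```

```bash
python3 -m handwheel '[{"dx":0,"dy":0,"dz":0.1,"wx":0,"wy":0,"wz":0,"claw":0},{"dx":0,"dy":0,"dz":0.0,"wx":0,"wy":0,"wz":0,"claw":0}]';python3 -m handwheel '[{"dx":0,"dy":0,"dz":0.1,"wx":0,"wy":0,"wz":0,"claw":0},{"dx":0,"dy":0,"dz":0.0,"wx":0,"wy":0,"wz":0,"claw":0}]'
```

```text
clock: 8.02
position: [0.6075, 0.2538, 0.086]
tool_rot: [-3.142, 0.0, -2.962]
force: [0.1, -3.4, 3.9]
grip_width: 0.0094
finger_force: 42.4
clock: 8.28
position: [0.6077, 0.2539, 0.0858]
tool_rot: [3.142, 0.001, -2.962]
force: [-3.8, -6.4, 16.5]
grip_width: 0.0092
finger_force: 44.3
```

```bash
python3 -m handwheel '[{"dx":0,"dy":0,"dz":-0.1,"wx":0,"wy":0,"wz":0.1,"claw":0},{"dx":0,"dy":0,"dz":0,"wx":0,"wy":0,"wz":0.15,"claw":0},{"dx":0,"dy":0,"dz":0,"wx":0,"wy":0,"wz":0.15,"claw":0},{"dx":0,"dy":0,"dz":0,"wx":0,"wy":0,"wz":0.15,"claw":0},{"dx":0,"dy":0,"dz":0,"wx":0,"wy":0,"wz":0.15,"claw":0},{"dx":0,"dy":0,"dz":0,"wx":0,"wy":0,"wz":0.15,"claw":0},{"dx":0,"dy":0,"dz":0,"wx":0,"wy":0,"wz":0.15,"claw":0},{"dx":0,"dy":0,"dz":0,"wx":0,"wy":0,"wz":0.1,"claw":0}]'; python3 -c "
from h import *
s=monitor.observe();print(s['moment'],s['qpos'])"
python3 -m handwheel '[{"dx":0,"dy":0,"dz":0,"wx":0,"wy":0,"wz":0.1,"claw":0},{"dx":0,"dy":0,"dz":0,"wx":0,"wy":0,"wz":0,"claw":0}]'; python3 -c "
from h import *
s=monitor.observe();print(s['moment'])"
```

```text
clock: 9.28
position: [0.6077, 0.2539, 0.086]
tool_rot: [3.141, 0.0, 2.218]
force: [0.3, -4.8, 4.0]
grip_width: 0.009
finger_force: 42.3
[-1.01566799 -0.14792485  0.03964255] [-0.61641954  0.75530768  0.20531309  1.62105465 -0.19859832  0.78511888
  0.3223187 ]
clock: 9.52
position: [0.6078, 0.254, 0.086]
tool_rot: [3.141, 0.001, 2.122]
force: [2.2, -3.3, 5.6]
grip_width: 0.0089
finger_force: 42.4
[-0.97872095 -0.45533467  0.00200313]
```

```bash
for i in 1; do python3 -m handwheel '[{"dx":0,"dy":0,"dz":0,"wx":0,"wy":0,"wz":0.08,"claw":0},{"dx":0,"dy":0,"dz":0,"wx":0,"wy":0,"wz":0,"claw":0}]'; python3 -c "
from h import *
print(monitor.observe()['moment'])"; python3 -m handwheel '[{"dx":0,"dy":0,"dz":0,"wx":0,"wy":0,"wz":0.08,"claw":0},{"dx":0,"dy":0,"dz":0,"wx":0,"wy":0,"wz":0,"claw":0}]'; python3 -c "
from h import *
print(monitor.observe()['moment'])"; done
```

```text
clock: 9.78
position: [0.6078, 0.254, 0.0859]
tool_rot: [3.141, 0.0, 2.044]
force: [1.0, -4.6, 5.2]
grip_width: 0.0092
finger_force: 42.5
[-0.98955872 -0.32559538  0.02107841]
clock: 10.02
position: [0.6078, 0.254, 0.0859]
tool_rot: [3.141, 0.0, 1.964]
force: [2.0, -4.8, 5.2]
grip_width: 0.0096
finger_force: 43.2
[-1.02605152 -0.44303928  0.51118547]
```

```bash
python3 -m handwheel '[{"dx":0,"dy":0,"dz":0,"wx":0,"wy":0,"wz":0.04,"claw":0},{"dx":0,"dy":0,"dz":0,"wx":0,"wy":0,"wz":0,"claw":0}]'; python3 -c "
from h import *
print(monitor.observe()['moment'])"
```

```text
clock: 10.28
position: [0.6079, 0.2539, 0.0859]
tool_rot: [3.141, 0.0, 1.924]
force: [3.1, -4.6, 4.3]
grip_width: 0.0099
finger_force: 44.7
[-1.12567707 -0.66074546  0.6556366 ]
```

```bash
python3 -m handwheel '[{"dx":0,"dy":0,"dz":0,"wx":0,"wy":0,"wz":-0.03,"claw":30},{"dx":0,"dy":0,"dz":0,"wx":0,"wy":0,"wz":0,"claw":40},{"dx":0,"dy":0,"dz":0,"wx":0,"wy":0,"wz":0,"claw":40},{"dx":0,"dy":0,"dz":-1.5,"wx":0,"wy":0,"wz":0,"claw":40},{"dx":0,"dy":0,"dz":-3,"wx":0,"wy":0,"wz":0,"claw":60},{"dx":0,"dy":0,"dz":-4,"wx":0,"wy":0,"wz":0,"claw":100},{"dx":0,"dy":0,"dz":0,"wx":0,"wy":0,"wz":0.17,"claw":100},{"dx":0,"dy":0,"dz":0,"wx":0,"wy":0,"wz":0.17,"claw":100}]'
python3 -m handwheel '[{"dx":-4.3,"dy":-0.7,"dz":0,"wx":0,"wy":0,"wz":0,"claw":100},{"dx":-4.3,"dy":-0.7,"dz":0,"wx":0,"wy":0,"wz":0,"claw":100},{"dx":-4.3,"dy":-0.7,"dz":0,"wx":0,"wy":0,"wz":0,"claw":100},{"dx":-4.3,"dy":-0.8,"dz":0,"wx":0,"wy":0,"wz":0,"claw":100},{"dx":-4.4,"dy":-0.8,"dz":0,"wx":0,"wy":0,"wz":0,"claw":100},{"dx":0,"dy":0,"dz":0,"wx":0,"wy":0,"wz":0,"claw":100},{"dx":0,"dy":0,"dz":0,"wx":0,"wy":0,"wz":0,"claw":100}]'
python3 - <<'E'
from h import *
for n in('top','scene'):
    f=cam(n); c=f['frame'][130:250,110:310] if n=='top' else f['frame'][190:310,240:440]
    cv2.imwrite(f'pics/v_{n}.png',cv2.resize(c,None,fx=2.5 if n=='top' else 2.5,fy=2.5,interpolation=2))
a=cv2.imread('pics/v_top.png');b=cv2.imread('pics/v_scene.png');cv2.imwrite('pics/v.png',np.vstack([a,b]))
E
```

```text
clock: 11.28
position: [0.6078, 0.2541, 0.1725]
tool_rot: [3.14, -0.001, 1.606]
force: [0.1, 0.1, -0.6]
grip_width: 0.0854
finger_force: 0.0
clock: 12.15
position: [0.5797, 0.0372, 0.1714]
tool_rot: [3.141, -0.001, 1.612]
force: [-0.3, 1.2, -0.4]
grip_width: 0.0854
finger_force: 0.0
```

View pics/v.png

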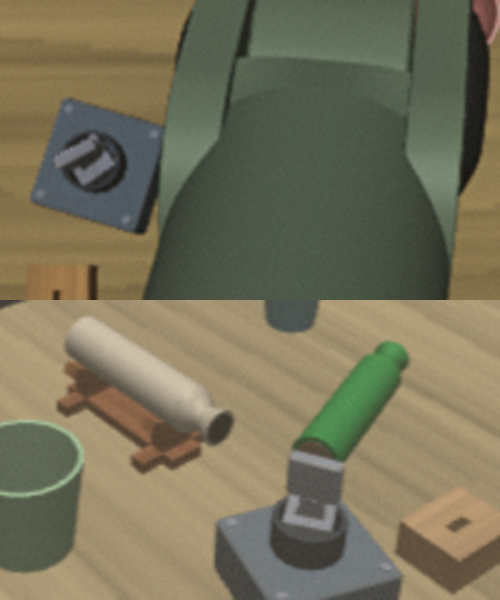

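The top crop shows the key in the rotor, turned clockwise to about 60°. The scene crop shows the vase undisturbed on its rest. I'll descend onto it.

```bash
python3 -m handwheel '[{"dx":0,"dy":0,"dz":4,"wx":0,"wy":0,"wz":0,"claw":100},{"dx":0,"dy":0,"dz":4,"wx":0,"wy":0,"wz":0,"claw":100},{"dx":0,"dy":0,"dz":4,"wx":0,"wy":0,"wz":0,"claw":100},{"dx":0,"dy":0,"dz":2,"wx":0,"wy":0,"wz":0,"claw":100},{"dx":0,"dy":0,"dz":0,"wx":0,"wy":0,"wz":0,"claw":80},{"dx":0,"dy":0,"dz":0,"wx":0,"wy":0,"wz":0,"claw":60}]' 30
python3 -m handwheel '[{"dx":0,"dy":0,"dz":0,"wx":0,"wy":0,"wz":0,"claw":45},{"dx":0,"dy":0,"dz":0,"wx":0,"wy":0,"wz":0,"claw":30},{"dx":0,"dy":0,"dz":0,"wx":0,"wy":0,"wz":0,"claw":30},{"dx":0,"dy":0,"dz":0,"wx":0,"wy":0,"wz":0,"claw":30}]' 40
```

```text
clock: 13.0
position: [0.5802, 0.0368, 0.032]
tool_rot: [3.14, -0.0, 1.612]
force: [0.3, -0.1, -0.3]
grip_width: 0.0523
finger_force: 0.0
clock: 13.5
position: [0.5794, 0.0367, 0.032]
tool_rot: [3.141, -0.001, 1.612]
force: [-6.1, 0.1, 13.2]
grip_width: 0.0371
finger_force: 38.5
```

```bash
python3 -m handwheel '[{"dx":0,"dy":0,"dz":-1,"wx":0,"wy":0,"wz":0,"claw":25},{"dx":0,"dy":0,"dz":-3,"wx":0,"wy":0,"wz":0,"claw":25},{"dx":0,"dy":0,"dz":-4,"wx":0,"wy":0,"wz":0,"claw":25},{"dx":0,"dy":0,"dz":-4,"wx":0,"wy":0,"wz":0,"claw":25},{"dx":0,"dy":0,"dz":0,"wx":0,"wy":0,"wz":0.085,"claw":25},{"dx":0,"dy":0,"dz":0,"wx":0,"wy":0,"wz":0,"claw":25}]' 60
python3 -m handwheel '[{"dx":-4.2,"dy":-0.1,"dz":0,"wx":0,"wy":0,"wz":0,"claw":25},{"dx":-4.2,"dy":-0.1,"dz":0,"wx":0,"wy":0,"wz":0,"claw":25},{"dx":-4.2,"dy":-0.1,"dz":0,"wx":0,"wy":0,"wz":0,"claw":25},{"dx":-4.2,"dy":-0.1,"dz":0,"wx":0,"wy":0,"wz":0,"claw":25},{"dx":-4.2,"dy":-0.1,"dz":0,"wx":0,"wy":0,"wz":0,"claw":25},{"dx":-4.2,"dy":-0.2,"dz":0,"wx":0,"wy":0,"wz":0,"claw":25},{"dx":-4.1,"dy":-0.2,"dz":0,"wx":0,"wy":0,"wz":0,"claw":25},{"dx":0,"dy":0,"dz":0,"wx":0,"wy":0,"wz":0,"claw":25}]'
python3 - <<'E'
from h import *
for n in('top','scene'):
    f=cam(n); np.savez(f'{n}_a.npz',**{k:f[k] for k in('R','t','f','cx','cy')})
    c=f['frame'][150:290,340:540] if n=='top' else f['frame'][70:210,140:340]
    cv2.imwrite(f'pics/d_{n}.png',cv2.resize(c,None,fx=4 if n=='scene' else 2,fy=4 if n=='scene' else 2,interpolation=2))
    s=monitor.observe()['position']; ax=s+[0,0,.02]; a=np.array([.045,.999,0])
    P=np.array([ax-a*.065,ax,ax+a*.065,ax+a*.095]); print(n,proj(f,P).round(1).tolist())
    for m in optics.masks_of('vase',n): print(m['p'],m['rect'])
E
```

```text
clock: 14.25
position: [0.5795, 0.0368, 0.1516]
tool_rot: [3.141, -0.0, 1.527]
force: [0.4, 0.7, -2.4]
grip_width: 0.0365
finger_force: 60.6
clock: 15.25
position: [0.556, -0.2594, 0.1506]
tool_rot: [-3.141, 0.002, 1.524]
force: [0.4, 0.8, -1.8]
grip_width: 0.0368
finger_force: 60.5
top [[458.9, 214.7], [421.9, 213.3], [384.8, 211.9], [367.7, 211.3]]
0.91 [186.5, 239.7, 39.2, 79.8]
0.85 [113.1, 89.5, 78.6, 31.6]
0.73 [357.5, 191.0, 69.3, 54.8]
0.7 [139.1, 180.7, 22.2, 23.8]
0.61 [366.5, 202.7, 59.9, 23.8]
scene [[207.9, 106.1], [221.0, 114.4], [235.2, 123.4], [242.3, 127.8]]
0.9 [239.8, 313.5, 67.4, 99.7]
0.86 [202.4, 104.7, 46.6, 29.6]
0.73 [358.9, 205.5, 43.4, 50.9]
```

View pics/d_scene.png

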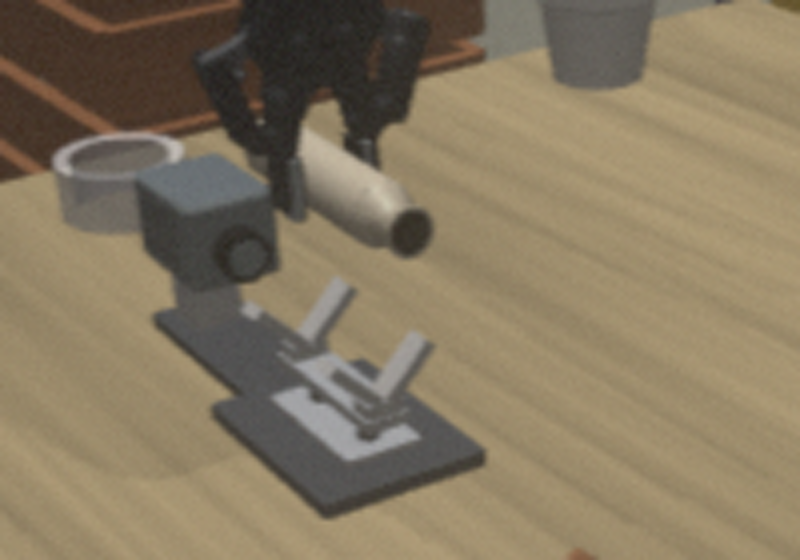

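The scene crop shows the lip at px (242.6,127.9), matching the prediction (242.3,127.8). The far V arms' tops are at about px (226.2,141.2) and (246.7,155), so I'll check the cradle estimate against those.

```bash
python3 - <<'E'
from h import *
s=dict(np.load('scene_a.npz'))
c=np.array([.5574,-.2554,0]);y=-.045;X=np.array([np.cos(y),np.sin(y),0]);Y=np.array([-np.sin(y),np.cos(y),0])
P=[c+X*u+Y*v+[0,0,.083] for v in(-46,46) for u in(-.0355,-.0295) for v in [v/1000]]
print(proj(s,P).round(1))
# sensitivity px per mm in Y and X
p0=proj(s,P[0]);print(proj(s,P[0]+Y*.001)-p0,proj(s,P[0]+X*.001)-p0)
# station base corner near (110 wide, z=.012) predicted
for u,v in((.055,.075),(-.055,.075)): print(u,v,proj(s,c+X*u+Y*v+[0,0,.012]).round(1))
o=monitor.observe()['position']-c; print('TCP offset local',o@X,o@Y)
E
```

```text
[[227.7 139.2]
 [234.8 146.3]
 [246.9 152.5]
 [234.8 146.3]]
[[0.19707091 0.13726203]] [[-0.35753941  0.10026887]]
0.055 0.075 [[220.7 195.8]]
-0.055 0.075 [[261.7 181.8]]
TCP offset local 0.00016475112056951524 0.0007598533429458839
```

```bash
python3 -m handwheel '[{"dx":0,"dy":0,"dz":3,"wx":0,"wy":0,"wz":0,"claw":25},{"dx":-0.1,"dy":0,"dz":2.5,"wx":0,"wy":0,"wz":0,"claw":25},{"dx":0,"dy":0,"dz":1.7,"wx":0,"wy":0,"wz":0,"claw":25},{"dx":0,"dy":0,"dz":0.8,"wx":0,"wy":0,"wz":0,"claw":25},{"dx":0,"dy":0,"dz":0,"wx":0,"wy":0,"wz":0,"claw":25},{"dx":0,"dy":0,"dz":0,"wx":0,"wy":0,"wz":0,"claw":25}]'; python3 -m handwheel '[{"dx":0,"dy":0,"dz":0.4,"wx":0,"wy":0,"wz":0,"claw":25},{"dx":0,"dy":0,"dz":0.2,"wx":0,"wy":0,"wz":0,"claw":25},{"dx":0,"dy":0,"dz":0,"wx":0,"wy":0,"wz":0,"claw":25}]';  python3 -m handwheel '[{"dx":0,"dy":0,"dz":0.2,"wx":0,"wy":0,"wz":0,"claw":25},{"dx":0,"dy":0,"dz":0,"wx":0,"wy":0,"wz":0,"claw":25}]'
```

```text
clock: 16.2
position: [0.5578, -0.2569, 0.0715]
tool_rot: [3.141, 0.0, 1.527]
force: [-0.1, 0.0, -1.8]
grip_width: 0.0364
finger_force: 60.5
clock: 16.58
position: [0.5573, -0.2567, 0.0646]
tool_rot: [-3.141, -0.0, 1.527]
force: [-0.5, -0.2, -2.1]
grip_width: 0.0365
finger_force: 60.5
clock: 16.82
position: [0.5574, -0.2567, 0.0626]
tool_rot: [-3.141, -0.0, 1.527]
force: [0.0, 0.2, -1.9]
grip_width: 0.0362
finger_force: 60.5
```

```bash
python3 -m handwheel '[{"dx":0.1,"dy":0,"dz":0.1,"wx":0,"wy":0,"wz":0,"claw":25},{"dx":0,"dy":0,"dz":0.1,"wx":0,"wy":0,"wz":0,"claw":25},{"dx":0,"dy":0,"dz":0,"wx":0,"wy":0,"wz":0,"claw":25}]'; for i in 1; do python3 -m handwheel '[{"dx":0,"dy":0,"dz":0.2,"wx":0,"wy":0,"wz":0,"claw":25},{"dx":0,"dy":0,"dz":0,"wx":0,"wy":0,"wz":0,"claw":25}]';  python3 -m handwheel '[{"dx":0,"dy":0,"dz":0.2,"wx":0,"wy":0,"wz":0,"claw":25},{"dx":0,"dy":0,"dz":0,"wx":0,"wy":0,"wz":0,"claw":25}]'; done
```

```text
clock: 17.2
position: [0.5575, -0.2557, 0.0607]
tool_rot: [-3.142, -0.0, 1.527]
force: [-0.1, -0.6, -1.4]
grip_width: 0.0367
finger_force: 60.5
clock: 17.45
position: [0.5576, -0.2558, 0.0587]
tool_rot: [3.141, 0.0, 1.527]
force: [0.1, 0.6, 1.9]
grip_width: 0.0363
finger_force: 60.7
clock: 17.7
position: [0.5575, -0.2558, 0.0567]
tool_rot: [3.141, 0.0, 1.527]
force: [1.2, 1.4, 4.4]
grip_width: 0.0365
finger_force: 60.9
```

```bash
python3 -m handwheel '[{"dx":0,"dy":0,"dz":0.2,"wx":0,"wy":0,"wz":0,"claw":25},{"dx":0,"dy":0,"dz":0.2,"wx":0,"wy":0,"wz":0,"claw":25},{"dx":0,"dy":0,"dz":0.05,"wx":0,"wy":0,"wz":0,"claw":25},{"dx":0,"dy":0,"dz":0,"wx":0,"wy":0,"wz":0,"claw":25},{"dx":0,"dy":0,"dz":0,"wx":0,"wy":0,"wz":0,"claw":25}]'
python3 - <<'E'
from h import *
F=[]
for n in('scene','top'):
    f=cam(n); F.append(monitor.observe()['force'])
    c=f['frame'][110:210,150:290] if n=='scene' else f['frame'][170:270,340:480]
    cv2.imwrite(f'pics/e_{n}.png',cv2.resize(c,None,fx=5 if n=='scene' else 2,fy=5 if n=='scene' else 2,interpolation=2))
    s=monitor.observe()['position']; ax=s+[0,0,.02]; a=np.array([.045,.999,0]); print(n,proj(f,[ax+a*.095]))
print(F)
E
```

```text
clock: 18.32
position: [0.5578, -0.2558, 0.0526]
tool_rot: [3.141, 0.0, 1.527]
force: [-0.3, 2.1, 7.1]
grip_width: 0.0366
finger_force: 61.2
scene [[244.41773445 168.78416481]]
top [[356.86154824 215.24175571]]
[array([-0.04637977,  1.236483  ,  8.20906836]), array([-0.42364421,  1.79833937,  7.96896969])]
```

View pics/e_scene.png

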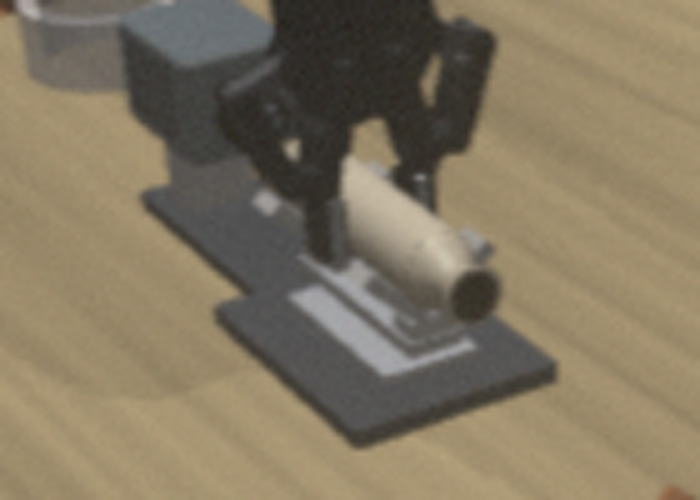

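The vase is seated in the V, with the lip at px (245,168.8) matching the prediction (244.4,168.8). The cradle has sunk about 7.9 mm, so I'll press about 1.3 mm more.

```bash
python3 -m handwheel '[{"dx":0,"dy":0,"dz":0.13,"wx":0,"wy":0,"wz":0,"claw":25},{"dx":0,"dy":0,"dz":0,"wx":0,"wy":0,"wz":0,"claw":25},{"dx":0,"dy":0,"dz":0,"wx":0,"wy":0,"wz":0,"claw":25},{"dx":0,"dy":0,"dz":0,"wx":0,"wy":0,"wz":0,"claw":25}]'; python3 -c "
from h import *
F=[]
for i in range(3): cam('top'); s=monitor.observe(); F.append(s['force']); print(s['position'],s['moment'])
print(np.mean(F,0))"
```

```text
clock: 18.92
position: [0.5579, -0.2558, 0.0514]
tool_rot: [3.141, 0.0, 1.527]
force: [0.7, 0.3, 8.8]
grip_width: 0.0362
finger_force: 61.3
[ 0.55785118 -0.25580765  0.05135063] [0.27413919 0.02142692 0.14177357]
[ 0.55784527 -0.25582815  0.05133822] [ 0.30307164 -0.01738862  0.13907612]
[ 0.55789137 -0.25583923  0.05135666] [ 0.31571134 -0.02059467  0.11832759]
[0.22087909 1.26221846 9.04113838]
```

```bash
python3 -m handwheel '[{"dx":0,"dy":0,"dz":0.04,"wx":0,"wy":0,"wz":0,"claw":25},{"dx":0,"dy":0,"dz":0,"wx":0,"wy":0,"wz":0,"claw":25},{"dx":0,"dy":0,"dz":0,"wx":0,"wy":0,"wz":0,"claw":25}]'; python3 -c "
from h import *
F=[]
for i in range(3): cam('top'); s=monitor.observe(); F.append(s['force'])
print(s['position'],np.mean(F,0)); print(job_done())"
```

```text
clock: 19.45
position: [0.5579, -0.2558, 0.051]
tool_rot: [3.141, 0.0, 1.527]
force: [0.3, 0.8, 9.0]
grip_width: 0.0363
finger_force: 61.3
[ 0.55791021 -0.25584399  0.05098426] [0.23483808 1.26589151 9.06719948]
the job is handed in; nothing more can be done
None
```

I handed the job in at 19.5 s: the key is fully home and turned clockwise to its stop, and the vase is still held pressed in the cradle, foot towards the marking head, sunk an estimated 9–9.5 of 10 mm; the pots and cup were left alone, and no verdict came back.

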